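# Nudge a flow-controller plate onto its locating pins

## Task

The flow controller's mounting plate is lying askew on the tips of the two locating pins of the blue stand base. Nudge the plate sideways until both of its holes drop over the two pins and it lies flat and fully home on the base. Do not lift the plate, do not push on or grip the delicate controller bolted to it, leave the other things on the bench alone, and finish clear of everything.

Things in the scene. Friction and masses are not known exactly. Their poses are not given: they have to be found in the camera images.
- stand_base: Fixed blue painted steel base plate on the bench, 230 (x) by 320 (y) by 12 mm thick. Origin: on its underside, midway across y, 140 mm from its near (-x) edge and 90 mm from its far edge, z up. Its two steel locating pins stand at x = +20, y = -50 and +50 mm of its frame. When home, the mounting plate lies on the base's top (12 mm up) with its frame straight above this one and pointing the same way.
- pin0 (a point): Foot of the locating pin at y = -50 mm of the base: the pin's axis at the level of the base's top face. Pin 10 mm in diameter, 11 mm tall, its upper 5 mm tapering to a 6 mm flat tip.
- pin1 (a point): Foot of the other, identical locating pin, at y = +50 mm of the base.
- mount_plate: Loose aluminium plate, 130 (x) by 170 (y) by 8 mm thick, about 0.7 kg with its controller. Origin: centre of its underside, z up out of the plate. Two through holes at x = +20, y = -50 and +50 mm. At the start its +x part rests on the pin tips and its -x edge (nearer the robot) on the base, so it leans by about 0.1 rad; its origin lies 20 to 32 mm short of home in the base's -x direction, up to 20 mm aside in y and up to 0.12 rad turned.
- mount_plate_hole0 (a point): Centre of the upper mouth (8 mm above the underside) of the plate's hole at y = -50 mm, which belongs over pin0. Hole 15 mm in diameter, 2.5 mm of play all round the pin.
- mount_plate_hole1 (a point): The same for the hole at y = +50 mm, which belongs over pin1.
- flow_controller: Flow controller bolted firmly on the plate: steel block with a grey cover, 28 (x) by 66 (y, 90 over its rigid tube fittings) by 36 mm tall. Origin: centre of its underside, on the plate's top, at x = -18, y = 0 mm of the plate. Not to be pushed or gripped.
- wrench: Bystander: loose steel wrench, 160 mm long, lying flat on the bench beyond the base. Origin near its middle.
- gauge: Bystander: loose pressure gauge standing upright, 48 mm in diameter, 72 mm tall, beside the base. Origin: centre of its underside.
- jar: Bystander: loose closed jar, 50 mm in diameter, 70 mm tall, standing on the other side of the base. Origin: centre of its underside.

How it is judged:
By the outcome, as a careful person would: the job done as asked, in the order asked, and still so for the second after the job is handed in, with the robot touching nothing.
It also fails if it takes over 64 s, if anything falls off the work surface, if the arm or the gripper's body presses on something with over 40 N, if the wrist force passes 120 N, or if a joint passes its speed limit or range.

## Robot

A 6-joint arm with a two-finger parallel gripper is mounted at the origin on the work surface. World frame = base frame: x ahead of the robot, y to its left, z up, the work surface at z = 0. Lengths are in m, angles in rad, forces in N, time in s.
With the tool pointing down it reaches from about 0.35 to 0.725 m from the base axis. Payload 6 kg.
Tool frame: the origin (TCP) lies at the very end of the fingers, on their centre line; the grasp point (between the pads) lies 19 mm behind it (bot.tcp_to_grasp is the distance from the TCP to the grasp point, in m); z points along the fingers, y is the direction in which the jaws open and shut (so a half turn about z gives the same grasp; the last joint's range is limited). The gripper opens to 85 mm and grips with 20 to 120 N. Pads are 22 mm wide; open, the fingers measure 114 mm over their backs; the gripper's body (76 mm by 85 mm) begins 54 mm behind the grasp point. The pads swing forward as they close: fully open they stand 13 mm farther back than shut.
Start: joints at [-0.847, 0.04, 0.085, 0, -1.615, -0.334], TCP at [0.228, -0.555, 0.202] pointing down, gripper open.
Joint ranges: [-2.56, 2.56], [-1.29, 2.01], [-1.08, 1.49], [-3.29, 1.98], [-2.81, -0.18], [-2.99, 2.99]. Speed limits (rad/s): [2.57, 2.57, 3.01, 3.14, 3.14, 3.14].

## Interface

Orientations are given as [roll, pitch, yaw] about the fixed x, y, z axes, in that order (R = Rz(yaw) Ry(pitch) Rx(roll)).
In Python, from bench import monitor, cams, job, look_for, cut_out, bot gives the robot as it stands.
- The arm moves only by the tool carry_out, never from a script. Its argument "commands" is a list of rows, each a list of 7 numbers: the closure, from 0 (fully open) to 1 (shut), then the shift along the world's x, y, z in m, then the turn, a rotation vector about the world's x, y, z in degrees. In form: [[grip, dx, dy, dz, ax, ay, az], ...]. A call has 1 to 12 rows; each row is the pose to reach, as a shift and turn from the pose commanded when the call began; what a row does not reach only later rows make up. A row lasts 1/12 s, in which the tool goes at most 41.7 mm and 7.16 degrees, less where a joint would pass 70% of its speed; a pose out of reach is approached as far as the arm can. A call with a gripper value outside its range is refused whole. The fingers move at their own pace and stop on an object; "force" is the grip in N (left out, the last holds). Time passes only in rows, so rows that repeat a pose let the fingers close. It gives the time, the measured TCP pose, the force and the opening at its end, in the units of the state.
- monitor.get_state(): the state, without advancing time (a new reading comes with each control period).
- cams.grab_frame(name): name is "side" or "top"; returns the picture (400x640x3 uint8, blue, green, red); there is no depth.
- cams.camera_info(name): a dict with "K" (3x3 intrinsics, pixels), "k1" (the pictures are not rectified: a ray, as slopes to the right and down, at radius r is drawn at 1 + k1 r^2 times it, then the intrinsics apply), "R" (3x3) and "t" (3): a world point X has camera coordinates R X + t. Camera axes: x right, y down, z forward; pixel columns grow to the right and rows downward; lengths in m; the calibration is good to about 2 mm. A picture is of the moment at which its call begins. camera_info takes no time and is no camera call.
- job.hand_in(): hands the job in, once; it reports no verdict.
Trained networks look in the newest picture that a camera, given by its name, has taken for a name from the list of things; names that differ only in an ending like _2 or _b are one class to them, and where a whole thing is asked for, a point or a joint stands for the part that bears it (a point fixed in the world has none). Each returns a list of dicts, best first, with "p" (0 to 1); they miss things now and then, are a little off and sometimes report something else, mostly with a low value. They report only what shows in the picture. A call takes as long as a camera call.
- look_for(camera, name): "bbox" ([centre column, centre row, width, height] in pixels, round what is visible of it).
- cut_out(camera, name): "mask" (400x640 bool, what is visible of it) and "bbox" ([centre column, centre row, width, height] in pixels, round what is visible of it).
The state is a dict: "time": time; "q": joint angles; "dq": joint speeds; "joint_efforts": joint torques, N m; "eef_pos": TCP position; "eef_rot": TCP orientation; "ft_force": force on the tool from outside, world axes, zero at the start; "torque": the same for the moment, N m; "width": opening from 0.0 (shut) to 1.0 (fully open).
Only numpy, scipy, OpenCV 4.12 (cv2) and the standard library are available. Lean on these libraries where they do the work, as an engineer would, in place of code of your own. Each camera call takes 0.05 s, during which the arm holds its last target. There are 200 camera calls.

## Working session

There is one attempt and no reset: what is moved stays moved. The work goes in short steps, Python scripts to look and compute and a tool call to move; the robot and the scene stay as the last step left them, time stands still between calls to the robot, and variables do not carry over. Pictures are saved under pics/ and viewed, about 8 in all and at most 12, crops included, and the job is handed in when it is done.

Besides the shell and the picture viewer there is one more tool, called after ">>>" as name(argument=value, ...), one argument or row to a line, values as JSON. carry_out: Moves the arm, as the interface text tells. Its arguments: {"type":"object","properties":{"commands":{"type":"array","items":{"type":"array","items":{"type":"number"}}},"force":{"type":"number"}},"required":["commands"]}

```bash
mkdir -p pics; ls; python3 - <<'E'
from bench import monitor,cams,look_for
import cv2,numpy as np
for c in("top","side"):
    im=cams.grab_frame(c);cv2.imwrite(f"pics/{c}0.png",im)
    i=cams.camera_info(c);print(c,np.round(i["K"],1).tolist(),i["k1"],np.round(i["R"],4).tolist(),np.round(i["t"],4))
    for n in["stand_base","pin0","pin1","mount_plate","mount_plate_hole0","mount_plate_hole1","flow_controller","gauge","jar","wrench"]:
        print(n,[(np.round(d["bbox"],1).tolist(),round(float(d["p"]),2)) for d in look_for(c,n)[:2]])
print(monitor.get_state())
E
```

```text
pics
top [[428.7, 0.0, 314.6], [0.0, 428.7, 197.0], [0.0, 0.0, 1.0]] -0.09194530930962333 [[0.0292, -0.9994, -0.0158], [-0.9937, -0.0273, -0.1086], [0.1082, 0.0189, -0.994]] [-0.0062  0.6208  1.123 ]
stand_base [([294.3, 224.8, 127.2, 86.5], 0.92)]
pin0 [([295.1, 223.6, 118.6, 88.5], 0.91), ([336.2, 154.8, 54.0, 15.7], 0.56)]
pin1 [([295.1, 223.6, 118.6, 88.5], 0.91), ([336.2, 154.8, 54.0, 15.7], 0.56)]
mount_plate [([291.2, 222.8, 64.4, 53.4], 0.71), ([181.1, 195.7, 19.1, 20.4], 0.45)]
mount_plate_hole0 [([289.1, 223.3, 64.7, 48.8], 0.78)]
mount_plate_hole1 [([289.1, 223.3, 64.7, 48.8], 0.78)]
flow_controller [([290.4, 232.8, 38.6, 12.3], 0.72)]
gauge [([181.8, 196.4, 20.1, 18.4], 0.72), ([464.5, 200.3, 20.8, 16.4], 0.56)]
jar [([465.2, 200.3, 25.9, 22.0], 0.68)]
wrench [([340.2, 154.2, 56.7, 17.3], 0.78)]
side [[380.8, 0.0, 324.9], [0.0, 380.8, 200.2], [0.0, 0.0, 1.0]] -0.022443072509926526 [[-0.7799, -0.6257, 0.013], [-0.4901, 0.5976, -0.6346], [0.3893, -0.5013, -0.7728]] [0.4847 0.3435 0.7253]
stand_base [([328.1, 257.3, 157.5, 149.2], 0.75)]
pin0 [([325.0, 258.9, 153.2, 144.9], 
[... 445 characters left out ...]
 0.56)]
wrench [([298.8, 183.4, 44.2, 36.8], 0.93)]
{'time': 1.1, 'q': array([-8.47359656e-01,  4.01988554e-02,  8.47873379e-02,  4.34227142e-06,
       -1.61550368e+00, -3.33693806e-01]), 'dq': array([-0.00192092,  0.00068697,  0.00080719,  0.00098984, -0.00011786,
        0.00038967]), 'joint_efforts': array([ 4.41959037e-04, -3.67930806e+01,  3.47448027e+01,  6.93329707e+00,
       -8.71012890e-04, -9.50304411e-06]), 'eef_pos': array([ 0.22796851, -0.55497245,  0.20225573]), 'eef_rot': array([ 3.14148176e+00, -4.30315693e-05, -2.75184998e+00]), 'ft_force': array([-0.48270146, -0.9712205 ,  0.79529812]), 'torque': array([ 0.01371483, -0.00831586, -0.02061404]), 'width': 1.0010204661615396}
```

View pics/top0.png

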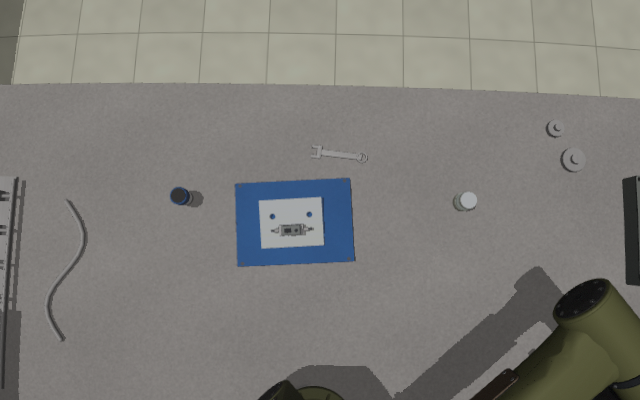

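View pics/side0.png

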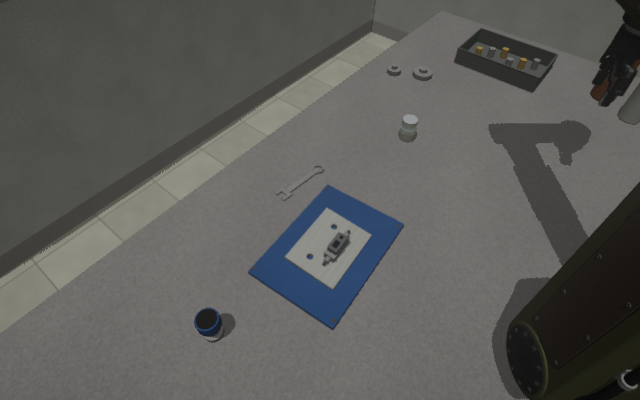

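The pictures show the base at about (236–355, 180–266) in top. The plate is at (260–324, 198–249), with its holes at (272,216) and (309,214). Next I fit the box outlines to both views.

```bash
cat > h.py <<'E'
from bench import monitor,cams,look_for,job
import cv2,numpy as np
from scipy.optimize import least_squares
from scipy.spatial.transform import Rotation as Ro
def proj(i,X):
    c=X@np.array(i["R"]).T+i["t"];s=c[:,:2]/c[:,2:];s=s*(1+i["k1"]*(s**2).sum(1,keepdims=True))
    K=i["K"];return s*[K[0][0],K[1][1]]+[K[0][2],K[1][2]]
def box(x0,x1,y0,y1,z0,z1): return np.array([[x,y,z] for x in(x0,x1) for y in(y0,y1) for z in(z0,z1)])
BASE=box(-.14,.09,-.16,.16,0,.012);PL=box(-.065,.065,-.085,.085,0,.008)
def contour(m,hull):
    cs=cv2.findContours(m.astype(np.uint8),cv2.RETR_EXTERNAL,cv2.CHAIN_APPROX_NONE)[0]
    c=max(cs,key=cv2.contourArea); return c[:,0].astype(float)
UP=8
def masks(im,roi):
    x0,y0,x1,y1=roi
    a=cv2.resize(im[y0:y1,x0:x1],None,fx=UP,fy=UP,interpolation=cv2.INTER_CUBIC).astype(int)
    b,g,r=a[...,0],a[...,1],a[...,2]
    blue=(b-r)>40; white=(r>130)&(abs(b-r)<40)
    return blue,white
def pose(p,tilt=None):
    # base: x,y,yaw
    return Ro.from_euler('z',p[2]).as_matrix(),np.array([p[0],p[1],0])
def platepose(p,b):  # p: x,y,yaw rel base, pitch (lean; -x edge on base)
    Rb,tb=pose(b);R=Ro.from_euler('zy',[p[2],-p[3]]).as_matrix()
    return Rb@R, tb+Rb@np.array([p[0],p[1],.012+.065*np.sin(p[3])])
def res(cont,i,X):
    h=cv2.convexHull(proj(i,X).astype(np.float32))
    return np.array([cv2.pointPolygonTest(h,(float(u),float(v)),True) for u,v in cont])
ROI={"top":(225,168,365,278),"side":(235,175,415,335)}
def fullc(m,roi):
    c=contour(m,1); return ((c+.5)/UP-.5+[roi[0],roi[1]])[::4]
def measure(ims,cal,base=None,lean=None,tag=None):
    out={}
    for c,im in ims.items():
        bl,wh=masks(im,ROI[c]);i=cal[c]
        b=base[c] if base else None
        cb=fullc(cv2.morphologyEx((bl|wh).astype(np.uint8),cv2.MORPH_OPEN,np.ones((9,9))),ROI[c]);cp=fullc(wh,ROI[c])
        if b is None:
            f=least_squares(lambda p:res(cb,i,BASE@pose(p)[0].T+pose(p)[1]),[.45,.05,0],loss='soft_l1',f_scale=.3,diff_step=1e-4,x_scale=[.01,.01,.05]);b=f.x
            print(c,"base",np.round(b,4),"rms",np.sqrt(np.median(f.fun**2)).round(2))
        def hole():
            w=wh.astype(np.uint8);hs=[]
            cs,_=cv2.findContours(w,cv2.RETR_CCOMP,cv2.CHAIN_APPROX_NONE)
            for k,q in enumerate(cs):
                if _[0][k][3]>=0 and cv2.contourArea(q)>8*UP:
                    M=cv2.moments(q);hs.append((round((M['m10']/M['m00']+.5)/UP-.5+ROI[c][0],1),round((M['m01']/M['m00']+.5)/UP-.5+ROI[c][1],1),round(cv2.contourArea(q)/UP**2)))
            return hs
        def fr(p,l):
            R,t=platepose([*p[:3],l],b);return res(cp,i,PL@R.T+t)
        ls=[lean] if lean is not None else [0.,.1]
        for l in ls:
            f=least_squares(lambda p:fr(p,l),[-.02,0,0],loss='soft_l1',f_scale=.3,diff_step=1e-3,x_scale=[.01,.01,.05])
            R,t=platepose([*f.x,l],b)
            hp=proj(i,np.array([[.02,-.05,.008],[.02,.05,.008]])@R.T+t)
            print(c,"plate rel mm/deg lean",l,np.round(f.x[:2]*1e3,1),np.degrees(f.x[2]).round(2),"rms",np.sqrt(np.median(f.fun**2)).round(2),"holes pred",hp.round(1).tolist(),"seen",hole())
            out[c]=(b,f.x)
    return out
def shoot():
    return {c:cams.grab_frame(c) for c in("top","side")},{c:cams.camera_info(c) for c in("top","side")}
E
python3 - <<'E'
from h import *
ims,cal=shoot()
measure(ims,cal)
a=ims["top"][192:252,252:332];cv2.imwrite("pics/crop1.png",cv2.resize(a,None,fx=8,fy=8,interpolation=cv2.INTER_CUBIC))
E
```

```text
top base [0.579  0.0696 0.0777] rms 0.41
top plate rel mm/deg lean 0.0 [-27.    6.9] 0.53 rms 0.13 holes pred [[308.7, 213.8], [272.1, 216.0]] seen [(334.4, 272.3, 4), (310.0, 274.8, 10), (343.0, 268.0, 1), (341.2, 266.7, 4), (289.6, 274.3, 11), (254.6, 271.1, 23), (237.8, 268.9, 6), (297.4, 267.3, 14), (275.2, 230.2, 32), (294.4, 229.4, 313), (272.0, 216.0, 29), (308.8, 213.9, 29), (229.6, 208.5, 37), (356.0, 240.9, 7), (357.8, 235.2, 2), (355.1, 229.1, 2), (358.4, 229.6, 15), (358.5, 224.3, 11), (354.1, 214.1, 3), (356.2, 197.1, 36), (349.4, 173.5, 2), (328.3, 175.3, 6), (325.0, 174.4, 5)]
top plate rel mm/deg lean 0.1 [-26.9   6.3] 0.0 rms 0.26 holes pred [[308.9, 214.1], [272.0, 215.9]] seen [(334.4, 272.3, 4), (310.0, 274.8, 10), (343.0, 268.0, 1), (341.2, 266.7, 4), (289.6, 274.3, 11), (254.6, 271.1, 23), (237.8, 268.9, 6), (297.4, 267.3, 14), (275.2, 230.2, 32), (294.4, 229.4, 313), (272.0, 216.0, 29), (308.8, 213.9, 29), (229.6, 208.5, 37), (356.0, 240.9, 7), (357.8, 235.2, 2), (355.1, 229.1, 2), (358.4, 229.6, 15), (358.5, 224.3, 11), (354.1, 214.1, 3), (356.2, 197.1, 36), (349.4, 173.5, 2), (328.3, 175.3, 6), (325.0, 174.4, 5)]
side base [0.5783 0.0698 0.081 ] rms 0.81
side plate rel mm/deg lean 0.0 [-25.8   3. ] 0.0 rms 0.17 holes pred [[333.7, 225.7], [309.7, 255.0]] seen [(309.4, 256.1, 45), (336.2, 247.4, 592), (333.6, 226.2, 39)]
side plate rel mm/deg lean 0.1 [-27.2   4.9] 0.35 rms 0.62 holes pred [[334.0, 224.6], [310.1, 254.3]] seen [(309.4, 256.1, 45), (336.2, 247.4, 592), (333.6, 226.2, 39)]
```

View pics/crop1.png

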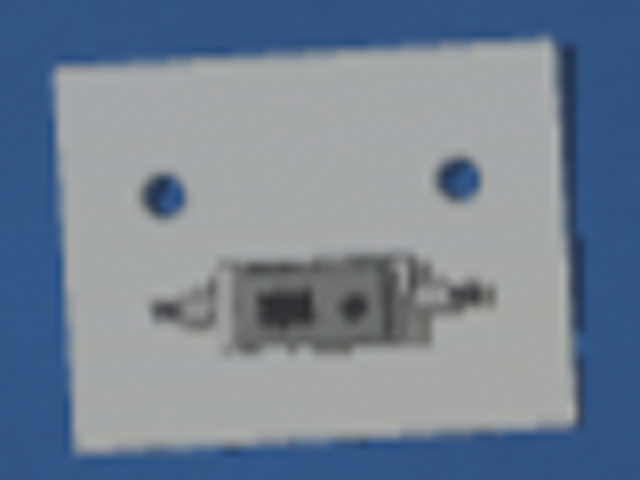

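The crop shows both holes with blue beneath them and no pin in view, and the top-face outline is clean. I'll fix the base mask and the rotation order, then fit the top faces together with the hole centres.

```bash
python3 - <<'E'
s=open('h.py').read()
s=s.replace("from_euler('zy'","from_euler('ZY'")
s=s[:s.index("def measure")]+'''
HP=np.array([[.02,-.05,.008],[.02,.05,.008]])
def holes(wh,c):
    cs,h=cv2.findContours(wh.astype(np.uint8),cv2.RETR_CCOMP,cv2.CHAIN_APPROX_NONE);hs=[]
    for k,q in enumerate(cs):
        if h[0][k][3]>=0 and 15*UP**2<cv2.contourArea(q)<60*UP**2:
            M=cv2.moments(q);hs.append([(M['m10']/M['m00']+.5)/UP-.5+ROI[c][0],(M['m01']/M['m00']+.5)/UP-.5+ROI[c][1]])
    return np.array(hs)
def fitbase(ims,cal):
    out={}
    for c,im in ims.items():
        bl,wh=masks(im,ROI[c]);cb=fullc(cv2.morphologyEx(bl.astype(np.uint8),cv2.MORPH_OPEN,np.ones((9,9))),ROI[c])
        f=least_squares(lambda p:res(cb,cal[c],BASE@pose(p)[0].T+pose(p)[1]),[.58,.07,.08],loss='soft_l1',f_scale=.3,diff_step=1e-3,x_scale=[.01,.01,.05])
        out[c]=f.x;print(c,"base",np.round(f.x,4),"rms",np.sqrt(np.median(f.fun**2)).round(2))
    return out
def fitplate(ims,cal,base,l,full=False):
    for c,im in ims.items():
        bl,wh=masks(im,ROI[c])
        # white region inside base only: contour containing the holes
        x0,y0=ROI[c][:2];hb=cv2.convexHull((((proj(cal[c],BASE@pose(base[c])[0].T+pose(base[c])[1])-[x0,y0])+.5)*UP-.5).astype(np.int32))
        mk=np.zeros(wh.shape,np.uint8);cv2.fillPoly(mk,[hb],1);mk=cv2.erode(mk,np.ones((33,33)));wh=wh&(mk>0)
        cp=fullc(wh,ROI[c]);hs=holes(wh,c)
        P=PL if full else PL[1::2]
        def fr(p):
            R,t=platepose([*p[:3],l],base[c]);return res(cp,cal[c],P@R.T+t)
        f=least_squares(fr,[-.02,0,0],loss='soft_l1',f_scale=.3,diff_step=1e-3,x_scale=[.01,.01,.05])
        R,t=platepose([*f.x,l],base[c]);hp=proj(cal[c],HP@R.T+t)
        e=[ (hs[np.argmin(((hs-q)**2).sum(1))]-q).round(2).tolist() for q in hp] if len(hs) else None
        print(c,"lean",l,"full",full,"rel mm",np.round(f.x[:2]*1e3,1),"deg",np.degrees(f.x[2]).round(2),"rms",np.sqrt(np.median(f.fun**2)).round(2),"hole seen-pred px",e)
'''
open('h.py','w').write(s)
E
python3 - <<'E'
from h import *
ims,cal=shoot();b=fitbase(ims,cal)
for l in(0,.1):
    for f in(0,1): fitplate(ims,cal,b,l,f)
x,y,w=b["top"]
E
```

```text
Traceback (most recent call last):
NameError: name 'shoot' is not defined
```

```bash
cat >> h.py <<'E'
def shoot():
    return {c:cams.grab_frame(c) for c in("top","side")},{c:cams.camera_info(c) for c in("top","side")}
E
python3 - <<'E'
from h import *
ims,cal=shoot();b=fitbase(ims,cal)
for l in(0,.1):
    for f in(0,1): fitplate(ims,cal,b,l,f)
print(monitor.get_state()["time"])
E
```

```text
top base [0.579  0.0696 0.0777] rms 0.41
side base [0.5783 0.0698 0.0812] rms 0.86
top lean 0 full 0 rel mm [-27.    6.9] deg 0.52 rms 0.13 hole seen-pred px [[0.09, 0.11], [-0.11, 0.07]]
side lean 0 full 0 rel mm [-27.1   5.5] deg 0.0 rms 0.46 hole seen-pred px [[0.02, -0.39], [-0.12, -0.0]]
top lean 0 full 1 rel mm [-27.    6.9] deg 0.53 rms 0.13 hole seen-pred px [[0.09, 0.11], [-0.11, 0.07]]
side lean 0 full 1 rel mm [-25.8   3.4] deg -0.0 rms 0.17 hole seen-pred px [[-0.03, 0.43], [-0.21, 0.92]]
top lean 0.1 full 0 rel mm [-26.9   6.4] deg 0.39 rms 0.27 hole seen-pred px [[-0.03, -0.0], [0.04, 0.03]]
side lean 0.1 full 0 rel mm [-28.3   8.1] deg 0.02 rms 0.53 hole seen-pred px [[-0.21, 0.5], [-0.12, 0.64]]
top lean 0.1 full 1 rel mm [-26.9   6.4] deg 0.39 rms 0.27 hole seen-pred px [[-0.03, -0.0], [0.04, 0.03]]
side lean 0.1 full 1 rel mm [-28.9   8.4] deg 0.0 rms 1.0 hole seen-pred px [[-0.38, 0.32], [-0.28, 0.44]]
1.3
```

```bash
cat >> h.py <<'E'
_ls=least_squares
def least_squares(fun,x0,**k):
    x0=np.array(x0,float)
    f=_ls(lambda q:fun(x0+(q-10)*.01),np.full(len(x0),10.),loss='soft_l1',f_scale=.3,diff_step=1e-3)
    f.x=x0+(f.x-10)*.01;return f
E
python3 - <<'E'
from h import *
ims,cal=shoot();b=fitbase(ims,cal)
for l in(0,.1):
    for f in(0,1): fitplate(ims,cal,b,l,f)
a=ims["side"][180:335,240:410];a=cv2.resize(a,None,fx=3.5,fy=3.5,interpolation=cv2.INTER_CUBIC)
for c in[b["side"]]:
    p=(proj(cal["side"],BASE@pose(c)[0].T+pose(c)[1])-[240,180]+.5)*3.5-.5
    cv2.polylines(a,[cv2.convexHull(p.astype(np.int32))],True,(0,0,255),1)
cv2.imwrite("pics/side1.png",a)
E
```

```text
top base [0.5791 0.0696 0.0779] rms 0.41
side base [0.5783 0.0698 0.0814] rms 0.87
top lean 0 full 0 rel mm [-27.    6.9] deg 0.51 rms 0.13 hole seen-pred px [[0.09, 0.11], [-0.11, 0.08]]
side lean 0 full 0 rel mm [-27.    5.4] deg -0.6 rms 0.45 hole seen-pred px [[-0.21, -0.4], [0.02, 0.21]]
top lean 0 full 1 rel mm [-27.    6.9] deg 0.51 rms 0.13 hole seen-pred px [[0.09, 0.11], [-0.11, 0.07]]
side lean 0 full 1 rel mm [-25.8   3. ] deg 0.08 rms 0.15 hole seen-pred px [[-0.07, 0.54], [-0.3, 1.01]]
top lean 0.1 full 0 rel mm [-26.9   6.4] deg 0.39 rms 0.26 hole seen-pred px [[-0.02, 0.0], [0.05, 0.03]]
side lean 0.1 full 0 rel mm [-28.2   8.4] deg 0.44 rms 0.55 hole seen-pred px [[0.03, 0.47], [-0.13, 0.45]]
top lean 0.1 full 1 rel mm [-26.9   6.4] deg 0.39 rms 0.26 hole seen-pred px [[-0.02, 0.0], [0.05, 0.03]]
side lean 0.1 full 1 rel mm [-27.2   5.1] deg 0.68 rms 0.76 hole seen-pred px [[-0.29, 1.6], [-0.68, 1.63]]
```

View pics/side1.png

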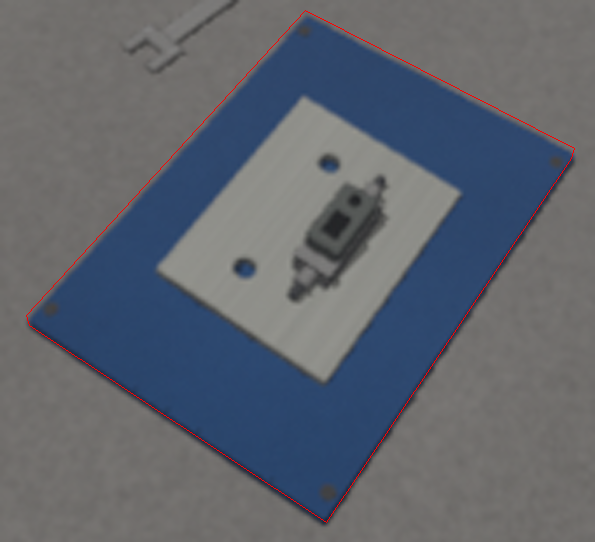

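The base is at (0.579, 0.070) with yaw 4.5°. Relative to home, the plate sits at x −27, y +6.5 mm and is turned about 0.4°. Plan: open the gripper so its two fingertips act as a straight pusher. First I push the +y edge toward −y, then the −x edge toward +x.

>>> carry_out(
  commands=[
    [0, 0.314, 0.75, 0, 0, 0, 72.2],
    [0, 0.314, 0.75, 0, 0, 0, 72.2],
    [0, 0.314, 0.75, 0, 0, 0, 72.2],
    [0, 0.314, 0.75, 0, 0, 0, 72.2],
    [0, 0.314, 0.75, 0, 0, 0, 72.2],
    [0, 0.314, 0.75, 0, 0, 0, 72.2],
    [0, 0.314, 0.75, 0, 0, 0, 72.2],
    [0, 0.314, 0.75, 0, 0, 0, 72.2],
    [0, 0.314, 0.75, 0, 0, 0, 72.2],
    [0, 0.314, 0.75, 0, 0, 0, 72.2],
    [0, 0.314, 0.75, 0, 0, 0, 72.2],
    [0, 0.314, 0.75, 0, 0, 0, 72.2],
  ],
)

```text
time: 2.4
eef_pos: [0.4214, -0.0916, 0.2029]
eef_rot: [-3.14, 0.0, -1.49]
ft_force: [1.0, -0.7, -0.5]
width: 1.006
```

>>> carry_out(
  commands=[
    [0, 0.121, 0.287, 0, 0, 0, 0],
    [0, 0.121, 0.287, 0, 0, 0, 0],
    [0, 0.121, 0.287, 0, 0, 0, 0],
    [0, 0.121, 0.287, 0, 0, 0, 0],
    [0, 0.121, 0.287, 0, 0, 0, 0],
    [0, 0.121, 0.287, 0, 0, 0, 0],
    [0, 0.121, 0.287, 0, 0, 0, 0],
    [0, 0.121, 0.287, 0, 0, 0, 0],
    [0, 0.121, 0.287, -0.04, 0, 0, 0],
    [0, 0.121, 0.287, -0.08, 0, 0, 0],
    [0, 0.121, 0.287, -0.12, 0, 0, 0],
    [0, 0.121, 0.287, -0.16, 0, 0, 0],
  ],
)

```text
time: 3.4
eef_pos: [0.5419, 0.1934, 0.0406]
eef_rot: [-3.141, 0.0, -1.491]
ft_force: [1.0, 0.3, 0.0]
width: 1.001
```

```bash
python3 - <<'E'
from h import *
ims,cal=shoot()
s=monitor.get_state();print(s["time"],s["eef_pos"],s["eef_rot"],s["ft_force"],s["q"])
a=ims["side"][170:335,240:420];a=cv2.resize(a,None,fx=3.5,fy=3.5,interpolation=cv2.INTER_CUBIC)
cv2.imwrite("pics/side2.png",a)
E
```

```text
3.5 [0.53751075 0.1909801  0.03436763] [ 3.12911716 -0.00502666 -1.49237941] [-0.98671005 -0.09153694 -0.45432098] [ 0.69092576  0.02120809 -0.24108781 -0.00315727 -1.32159904 -0.6117415 ]
```

View pics/side2.png

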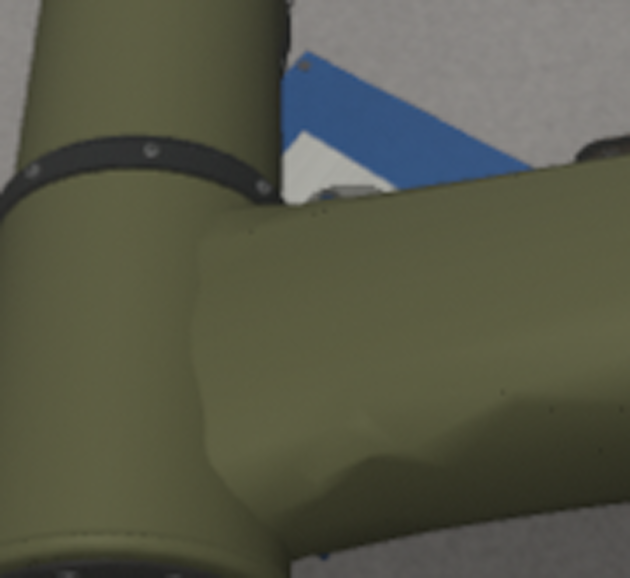

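The arm blocks the side view (a shade of plate shows at (300,170) only), so I'll go by force. Descending carefully now.

>>> carry_out(
  commands=[
    [0, 0, 0, 0, 0, 0, 0],
    [0, 0, 0, -0.008, 0, 0, 0],
    [0, 0, 0, -0.016, 0, 0, 0],
    [0, 0, 0, -0.02, 0, 0, 0],
    [0, 0, 0, -0.024, 0, 0, 0],
    [0, 0, 0, -0.024, 0, 0, 0],
    [0, 0, 0, -0.024, 0, 0, 0],
  ],
)

```text
time: 4.08
eef_pos: [0.5422, 0.1932, 0.0185]
eef_rot: [-3.141, -0.0, -1.492]
ft_force: [0.3, 0.2, 0.1]
width: 1.002
```

>>> carry_out(
  commands=[
    [0, 0, 0, -0.003, 0, 0, 0],
    [0, 0, 0, -0.006, 0, 0, 0],
    [0, 0, 0, -0.008, 0, 0, 0],
    [0, 0, 0, -0.008, 0, 0, 0],
  ],
)

```text
time: 4.42
eef_pos: [0.5418, 0.1931, 0.0096]
eef_rot: [3.141, -0.0, -1.492]
ft_force: [-0.1, 0.3, -0.2]
width: 1.002
```

>>> carry_out(
  commands=[
    [0, 0, 0, -0.003, 0, 0, 0],
    [0, 0, 0, -0.006, 0, 0, 0],
    [0, 0, 0, -0.0065, 0, 0, 0],
    [0, 0.0008, -0.01, -0.0065, 0, 0, 0],
    [0, 0.0015, -0.019, -0.0065, 0, 0, 0],
    [0, 0.0016, -0.021, -0.0065, 0, 0, 0],
    [0, 0.0016, -0.021, -0.0065, 0, 0, 0],
  ],
)

```text
time: 5.0
eef_pos: [0.5439, 0.1713, 0.004]
eef_rot: [-3.141, 0.0, -1.493]
ft_force: [0.3, 0.4, 0.3]
width: 1.002
```

>>> carry_out(
  commands=[
    [0, 0.0001, -0.001, 0, 0, 0, 0],
    [0, 0.0002, -0.002, 0, 0, 0, 0],
    [0, 0.0002, -0.003, 0, 0, 0, 0],
    [0, 0.0002, -0.003, 0, 0, 0, 0],
  ],
)

```text
time: 5.33
eef_pos: [0.5439, 0.1692, 0.0038]
eef_rot: [3.141, -0.0, -1.492]
ft_force: [0.1, -0.1, -0.3]
width: 0.999
```

>>> carry_out(
  commands=[
    [0, 0.0001, -0.001, 0, 0, 0, 0],
    [0, 0.0002, -0.002, 0, 0, 0, 0],
    [0, 0.0002, -0.003, 0, 0, 0, 0],
    [0, 0.0003, -0.004, 0, 0, 0, 0],
    [0, 0.0003, -0.004, 0, 0, 0, 0],
  ],
)

```text
time: 5.75
eef_pos: [0.5442, 0.1651, 0.0038]
eef_rot: [3.141, -0.0, -1.492]
ft_force: [0.2, -0.1, -0.2]
width: 0.998
```

```bash
python3 - <<'E'
from h import *
im=cams.grab_frame("top")
a=im[170:270,230:360];cv2.imwrite("pics/top2.png",cv2.resize(a,None,fx=5,fy=5,interpolation=cv2.INTER_CUBIC))
E
```

```text
(no output)
```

View pics/top2.png

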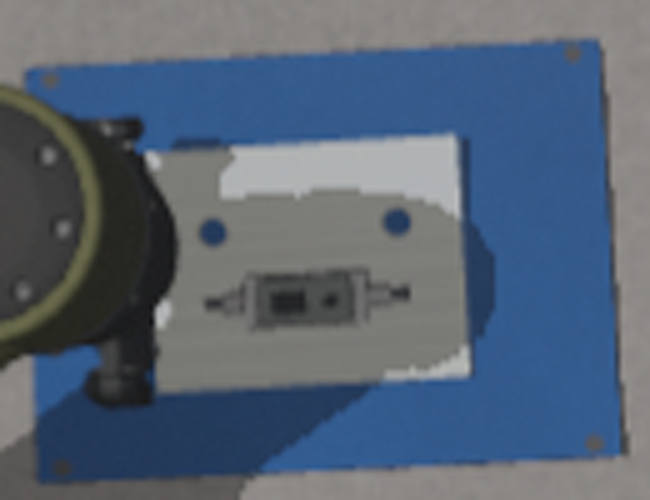

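The top view shows the plate unmoved (holes still at (272,216) and (309,214)), with the finger just at its left edge, column 260. I'll keep pushing and track the holes.

>>> carry_out(
  commands=[
    [0, 0.0001, -0.001, 0, 0, 0, 0],
    [0, 0.0002, -0.002, 0, 0, 0, 0],
    [0, 0.0002, -0.003, 0, 0, 0, 0],
    [0, 0.0003, -0.004, 0, 0, 0, 0],
    [0, 0.0003, -0.004, 0, 0, 0, 0],
  ],
)

```text
time: 6.22
eef_pos: [0.5445, 0.1611, 0.0038]
eef_rot: [3.142, -0.0, -1.492]
ft_force: [-0.4, -0.2, -0.1]
width: 1.0
```

```bash
cat > t.py <<'E'
from h import *
B=np.array([.5791,.0696,.0779])
def track(lean=.1):
    im=cams.grab_frame("top");i=cams.camera_info("top");x0,y0=250,195
    a=cv2.resize(im[y0:240,x0:335],None,fx=UP,fy=UP,interpolation=cv2.INTER_CUBIC).astype(int)
    bl=((a[...,0]-a[...,2])>38).astype(np.uint8)
    n,l,s,c=cv2.connectedComponentsWithStats(bl)
    hs=np.array([(c[k]+.5)/UP-.5+[x0,y0] for k in range(1,n) if 12*64<s[k,4]<60*64 and abs(s[k,2]-s[k,3])<20])
    print("holes px",hs.round(2).tolist())
    # solve rel pose x,y,yaw from the two holes
    if len(hs)==2:
        hs=hs[np.argsort(-hs[:,0])]
        def f(p):
            R,t=platepose([*p,lean],B);return (proj(i,HP@R.T+t)-hs).ravel()
        r=_ls(f,[-.02,0,0]);print("plate rel mm",(r.x[:2]*1e3).round(1),"deg",np.degrees(r.x[2]).round(2),"err",np.abs(r.fun).max().round(2))
    s=monitor.get_state();d=s["eef_pos"][:2]-B[:2];c,sn=np.cos(B[2]),np.sin(B[2])
    print("t",round(s["time"],2),"tool in base mm",(1e3*np.array([c*d[0]+sn*d[1],-sn*d[0]+c*d[1]])).round(1),"z",s["eef_pos"][2].round(4),"yaw rel deg",np.degrees(s["eef_rot"][2]-B[2]).round(2),"F",s["ft_force"].round(1))
    return im
if __name__=="__main__": track()
E
python3 t.py
```

```text
holes px [[309.03, 213.95], [272.21, 216.04]]Traceback (most recent call last):
  File "t.py", line 19, in <module>
    if __name__=="__main__": track()
                             ~~~~~^^
  File "t.py", line 15, in track
    r=_ls(f,[-.02,0,0]);print("plate rel mm",(r.x[:2]*1e3).round(1),"deg",np.degrees(r.x[2]).round(2),"err",np.abs(r.fun).max().round(2))
      ^^^
NameError: name '_ls' is not defined
```

>>> carry_out(
  commands=[
    [0, -0.0005, 0.007, 0, 0, 0, 0],
    [0, -0.0015, 0.018, 0, 0, 0, 0],
    [0, -0.0015, 0.018, 0, 0, 0, 0],
    [0, -0.0015, 0.018, -0.001, 0, 0, 0],
    [0, -0.0015, 0.018, -0.002, 0, 0, 0],
    [0, -0.0015, 0.018, -0.003, 0, 0, 0],
    [0, -0.0015, 0.018, -0.003, 0, 0, 0],
  ],
)

```text
time: 6.85
eef_pos: [0.5428, 0.1791, 0.0003]
eef_rot: [3.141, -0.0, -1.492]
ft_force: [-0.2, -0.6, 0.2]
width: 1.002
```

```bash
sed -i 's/^from h import \*/from h import *\nfrom h import _ls/' t.py; python3 t.py
```

```text
holes px [[309.03, 213.94], [272.22, 216.02]]
plate rel mm [-27.    5.8] deg 0.4 err 0.04
t 6.9 tool in base mm [-27.6 111.9] z 0.0005 yaw rel deg -89.94 F [-0.5 -0.4  0.1]
```

>>> carry_out(
  commands=[
    [0, 0, 0, -0.001, 0, 0, 0],
    [0, 0, 0, -0.0015, 0, 0, 0],
    [0, 0, 0, -0.002, 0, 0, 0],
    [0, 0, 0, -0.002, 0, 0, 0],
  ],
)

```text
time: 7.23
eef_pos: [0.5429, 0.1791, -0.0014]
eef_rot: [3.141, -0.0, -1.492]
ft_force: [-0.3, 0.1, 1.3]
width: 1.006
```

>>> carry_out(
  commands=[
    [0, 0, 0, -0.0005, 0, 0, 0],
    [0, 0, 0, -0.001, 0, 0, 0],
    [0, 0, 0, -0.001, 0, 0, 0],
  ],
)

```text
time: 7.48
eef_pos: [0.5429, 0.1792, -0.0024]
eef_rot: [3.141, -0.0, -1.492]
ft_force: [0.5, 0.8, 0.6]
width: 1.001
```

>>> carry_out(
  commands=[
    [0, 0, 0, -0.001, 0, 0, 0],
    [0, 0, 0, -0.002, 0, 0, 0],
    [0, 0, 0, -0.002, 0, 0, 0],
  ],
)

```text
time: 7.73
eef_pos: [0.5428, 0.1792, -0.0045]
eef_rot: [3.141, -0.0, -1.492]
ft_force: [-0.1, 0.1, 0.2]
width: 0.999
```

```bash
python3 - <<'E'
from h import *
a=cams.grab_frame("top")[175:265,210:340];b=cams.grab_frame("side")[150:350,200:420]
a=cv2.resize(a,None,fx=6,fy=6,interpolation=cv2.INTER_CUBIC)
cv2.imwrite("pics/two3.png",a);cv2.imwrite("pics/s3.png",cv2.resize(b,None,fx=3,fy=3))
E
```

```text
(no output)
```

View pics/two3.png

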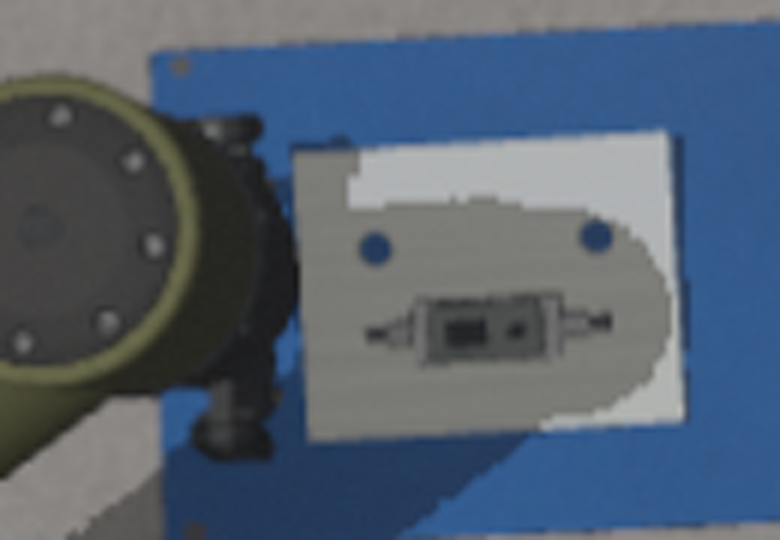

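The finger knuckles flank the plate without touching it, and the open tips' height is uncertain. I'll close the gripper, which puts the tip at the TCP, and push with the closed tip near the plate's friction centre.

>>> carry_out(
  commands=[
    [0, 0, 0, 0.02, 0, 0, 0],
    [1, 0.015, 0.002, 0.04, 0, 0, 0],
    [1, 0.015, 0.002, 0.04, 0, 0, 0],
    [1, 0.015, 0.002, 0.04, 0, 0, 0],
    [1, 0.015, 0.002, 0.04, 0, 0, 0],
    [1, 0.015, 0.002, 0.04, 0, 0, 0],
    [1, 0.015, 0.002, 0.04, 0, 0, 0],
    [1, 0.015, 0.002, 0.04, 0, 0, 0],
    [1, 0.015, 0.002, 0.03, 0, 0, 0],
    [1, 0.015, 0.002, 0.022, 0, 0, 0],
    [1, 0.015, 0.002, 0.022, 0, 0, 0],
  ],
  force=20,
)

```text
time: 8.75
eef_pos: [0.5564, 0.1806, 0.0146]
eef_rot: [3.137, -0.001, -1.492]
ft_force: [-0.7, 0.1, -0.4]
width: 0.001
```

```bash
python3 t.py
```

```text
holes px [[309.03, 213.95], [272.21, 216.02]]
plate rel mm [-27.    5.8] deg 0.39 err 0.04
t 8.8 tool in base mm [-13.5 112.5] z 0.0157 yaw rel deg -89.94 F [ 0.4 -0.5  0.1]
```

>>> carry_out(
  commands=[
    [1, -0.022, -0.002, 0, 0, 0, 0],
    [1, -0.022, -0.002, 0, 0, 0, 0],
    [1, -0.0215, -0.008, 0, 0, 0, 0],
    [1, -0.0215, -0.01, 0, 0, 0, 0],
    [1, -0.0213, -0.012, 0, 0, 0, 0],
    [1, -0.0213, -0.012, 0, 0, 0, 0],
  ],
)

```text
time: 9.3
eef_pos: [0.5372, 0.1688, 0.0179]
eef_rot: [-3.141, 0.0, -1.492]
ft_force: [-0.3, -0.5, 0.2]
width: 0.004
```

```bash
python3 t.py
```

```text
holes px [[309.03, 213.94], [272.23, 216.01]]
plate rel mm [-27.    5.8] deg 0.4 err 0.05
t 9.35 tool in base mm [-34.2 102.3] z 0.0178 yaw rel deg -89.97 F [-0.6 -0.   0.2]
```

>>> carry_out(
  commands=[
    [1, 0.0001, -0.001, -0.001, 0, 0, 0],
    [1, 0.0002, -0.002, -0.0015, 0, 0, 0],
    [1, 0.0003, -0.003, -0.0015, 0, 0, 0],
    [1, 0.0003, -0.004, -0.0015, 0, 0, 0],
    [1, 0.0003, -0.004, -0.0015, 0, 0, 0],
  ],
)

```text
time: 9.77
eef_pos: [0.537, 0.1651, 0.0162]
eef_rot: [3.141, -0.0, -1.492]
ft_force: [-0.3, -1.1, -0.1]
width: 0.003
```

```bash
python3 t.py
```

```text
holes px [[309.03, 213.94], [272.21, 216.02]]
plate rel mm [-27.    5.8] deg 0.42 err 0.04
t 9.82 tool in base mm [-34.5  98.6] z 0.0163 yaw rel deg -89.93 F [ 0.5 -0.3  0.6]
```

>>> carry_out(
  commands=[
    [1, 0.0001, -0.001, 0, 0, 0, 0],
    [1, 0.0002, -0.002, 0, 0, 0, 0],
    [1, 0.0003, -0.003, 0, 0, 0, 0],
    [1, 0.0003, -0.004, 0, 0, 0, 0],
    [1, 0.0003, -0.004, 0, 0, 0, 0],
  ],
)

```text
time: 10.23
eef_pos: [0.5373, 0.1611, 0.0163]
eef_rot: [3.142, -0.0, -1.492]
ft_force: [-0.7, -0.8, 0.2]
width: -0.002
```

```bash
python3 t.py
```

```text
holes px [[309.03, 213.95], [272.22, 216.04]]
plate rel mm [-27.    5.8] deg 0.43 err 0.05
t 10.28 tool in base mm [-34.5  94.6] z 0.0163 yaw rel deg -89.94 F [-0.   0.6 -0. ]
```

>>> carry_out(
  commands=[
    [1, 0.0001, -0.001, 0, 0, 0, 0],
    [1, 0.0002, -0.002, 0, 0, 0, 0],
    [1, 0.0003, -0.003, 0, 0, 0, 0],
    [1, 0.0003, -0.004, 0, 0, 0, 0],
    [1, 0.0003, -0.004, 0, 0, 0, 0],
  ],
)

```text
time: 10.7
eef_pos: [0.5376, 0.1571, 0.0163]
eef_rot: [3.141, -0.0, -1.492]
ft_force: [0.5, -0.5, 0.2]
width: 0.001
```

```bash
python3 - <<'E'
from t import *
im=track()
a=im[190:255,230:340];cv2.imwrite("pics/top4.png",cv2.resize(a,None,fx=7,fy=7,interpolation=cv2.INTER_CUBIC))
E
```

```text
holes px [[309.03, 213.93], [272.22, 216.0]]
plate rel mm [-26.9   5.8] deg 0.39 err 0.04
t 10.75 tool in base mm [-34.5  90.5] z 0.0163 yaw rel deg -89.94 F [-0.3 -0.6 -0.6]
```

View pics/top4.png

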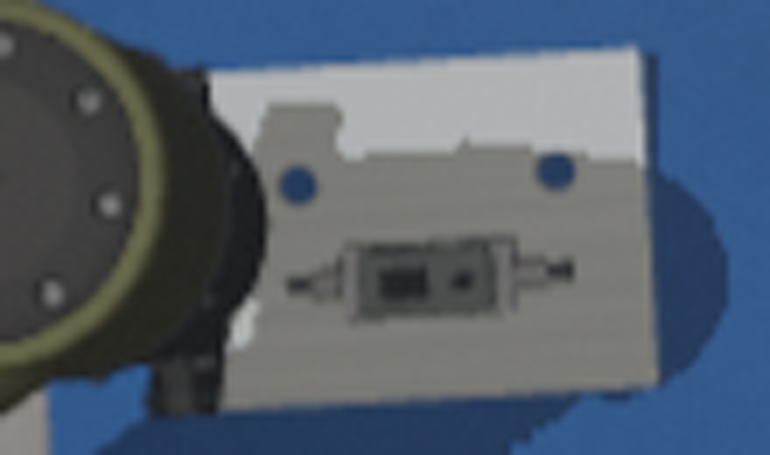

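The tip is past the plate's edge and still touches nothing, so it must be riding higher than assumed. I'll back off over bare base and probe down to find the real tip height.

>>> carry_out(
  commands=[
    [1, -0.001, 0.012, 0, 0, 0, 0],
    [1, -0.002, 0.024, 0, 0, 0, 0],
    [1, -0.002, 0.024, -0.001, 0, 0, 0],
    [1, -0.002, 0.024, -0.003, 0, 0, 0],
    [1, -0.002, 0.024, -0.0045, 0, 0, 0],
    [1, -0.002, 0.024, -0.0045, 0, 0, 0],
  ],
)

```text
time: 11.25
eef_pos: [0.5352, 0.1812, 0.0111]
eef_rot: [3.141, -0.0, -1.492]
ft_force: [-0.6, 0.2, -0.1]
width: -0.001
```

>>> carry_out(
  commands=[
    [1, 0, 0, -0.0005, 0, 0, 0],
    [1, 0, 0, -0.001, 0, 0, 0],
    [1, 0, 0, -0.0015, 0, 0, 0],
    [1, 0, 0, -0.0015, 0, 0, 0],
  ],
)

```text
time: 11.58
eef_pos: [0.5356, 0.1811, 0.0102]
eef_rot: [3.141, -0.0, -1.492]
ft_force: [-0.6, 0.3, 0.0]
width: 0.0
```

>>> carry_out(
  commands=[
    [1, 0, 0, -0.001, 0, 0, 0],
    [1, 0, 0, -0.002, 0, 0, 0],
    [1, 0, 0, -0.002, 0, 0, 0],
  ],
)

```text
time: 11.83
eef_pos: [0.5355, 0.1812, 0.008]
eef_rot: [3.141, -0.0, -1.492]
ft_force: [0.6, -0.3, -0.6]
width: 0.003
```

>>> carry_out(
  commands=[
    [1, 0, 0, -0.001, 0, 0, 0],
    [1, 0, 0, -0.002, 0, 0, 0],
    [1, 0, 0, -0.002, 0, 0, 0],
  ],
)

```text
time: 12.08
eef_pos: [0.5355, 0.1812, 0.006]
eef_rot: [3.141, -0.0, -1.492]
ft_force: [0.4, 1.1, 0.5]
width: -0.002
```

```bash
python3 - <<'E'
from h import *
s=monitor.get_state();print(s)
b=cams.grab_frame("side");cv2.imwrite("pics/s5.png",b)
E
```

```text
{'time': 12.0833, 'q': array([ 6.81222159e-01,  1.57834880e-02, -3.01309441e-01, -1.23457579e-04,
       -1.25413664e+00, -6.02049205e-01]), 'dq': array([ 7.76144567e-04, -1.55023630e-04,  2.47706056e-03,  2.15833551e-03,
       -4.89841543e-03, -2.00057309e-05]), 'joint_efforts': array([ 2.79951921e-03, -3.40263498e+01,  3.32312286e+01,  6.64924398e+00,
        3.40728904e-02,  2.53298447e-05]), 'eef_pos': array([0.53546274, 0.18118856, 0.00599749]), 'eef_rot': array([ 3.14116915e+00, -1.48681147e-04, -1.49166181e+00]), 'ft_force': array([0.39361355, 1.09533298, 0.48207656]), 'torque': array([ 0.04390663, -0.04130881,  0.02670605]), 'width': -0.0016838164189990675}
```

View pics/s5.png

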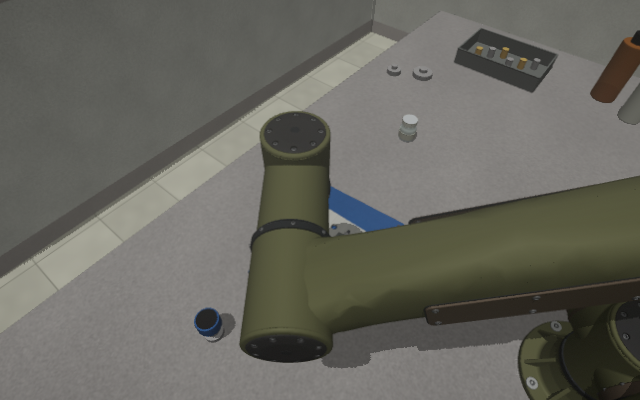

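>>> carry_out(
  commands=[
    [1, 0, 0, -0.001, 0, 0, 0],
    [1, 0, 0, -0.002, 0, 0, 0],
    [1, 0, 0, -0.002, 0, 0, 0],
  ],
)

```text
time: 12.38
eef_pos: [0.5355, 0.1812, 0.004]
eef_rot: [3.141, -0.0, -1.492]
ft_force: [0.7, 0.2, 0.5]
width: 0.002
```

>>> carry_out(
  commands=[
    [1, 0, 0, -0.001, 0, 0, 0],
    [1, 0, 0, -0.002, 0, 0, 0],
    [1, 0, 0, -0.002, 0, 0, 0],
  ],
)

```text
time: 12.63
eef_pos: [0.5354, 0.1812, 0.002]
eef_rot: [3.141, -0.0, -1.492]
ft_force: [0.1, -0.0, 0.3]
width: 0.002
```

>>> carry_out(
  commands=[
    [1, 0, 0, -0.001, 0, 0, 0],
    [1, 0, 0, -0.002, 0, 0, 0],
    [1, 0, 0, -0.002, 0, 0, 0],
  ],
)

```text
time: 12.88
eef_pos: [0.5355, 0.1812, -0.0]
eef_rot: [3.141, -0.0, -1.492]
ft_force: [-0.4, 0.0, 0.7]
width: 0.001
```

>>> carry_out(
  commands=[
    [1, 0, 0, -0.001, 0, 0, 0],
    [1, 0, 0, -0.002, 0, 0, 0],
    [1, 0, 0, -0.002, 0, 0, 0],
  ],
)

```text
time: 13.13
eef_pos: [0.5355, 0.1812, -0.002]
eef_rot: [3.141, -0.0, -1.492]
ft_force: [-0.9, -0.4, 0.5]
width: 0.002
```

>>> carry_out(
  commands=[
    [1, 0, 0, -0.001, 0, 0, 0],
    [1, 0, 0, -0.002, 0, 0, 0],
    [1, 0, 0, -0.002, 0, 0, 0],
  ],
)

```text
time: 13.38
eef_pos: [0.5355, 0.1812, -0.004]
eef_rot: [3.141, -0.0, -1.492]
ft_force: [0.1, 0.1, -0.7]
width: 0.002
```

>>> carry_out(
  commands=[
    [1, 0, 0, -0.001, 0, 0, 0],
    [1, 0, 0, -0.002, 0, 0, 0],
    [1, 0, 0, -0.003, 0, 0, 0],
    [1, 0, 0, -0.003, 0, 0, 0],
  ],
)

```text
time: 13.72
eef_pos: [0.5355, 0.1812, -0.0071]
eef_rot: [3.141, -0.0, -1.492]
ft_force: [-0.2, 0.7, -0.3]
width: 0.002
```

>>> carry_out(
  commands=[
    [1, 0, 0, -0.001, 0, 0, 0],
    [1, 0, 0, -0.002, 0, 0, 0],
    [1, 0, 0, -0.003, 0, 0, 0],
    [1, 0, 0, -0.003, 0, 0, 0],
  ],
)

```text
time: 14.05
eef_pos: [0.5354, 0.1812, -0.01]
eef_rot: [3.141, -0.0, -1.492]
ft_force: [-0.1, -0.2, 0.7]
width: -0.001
```

>>> carry_out(
  commands=[
    [1, 0, 0, -0.001, 0, 0, 0],
    [1, 0, 0, -0.002, 0, 0, 0],
    [1, 0, 0, -0.003, 0, 0, 0],
    [1, 0, 0, -0.003, 0, 0, 0],
  ],
)

```text
time: 14.38
eef_pos: [0.5354, 0.1812, -0.0131]
eef_rot: [3.141, -0.0, -1.492]
ft_force: [0.4, 0.3, 0.4]
width: -0.0
```

Nothing yet at a reported z of −13 mm. I'll check the reported TCP against the start pictures, where the gripper was visible.

```bash
python3 - <<'E'
from h import *
P=np.array([[.228,-.555,.202],[.228,-.555,.222],[.228,-.555,.282]])
i=cams.camera_info("side");p=proj(i,P);print(p, proj(cams.camera_info("top"),P))
im=cv2.imread("pics/side0.png")
a=im[0:130,540:640];a=cv2.resize(a,None,fx=4.5,fy=4.5,interpolation=cv2.INTER_CUBIC)
for u,v in p: cv2.drawMarker(a,(int((u-540+.5)*4.5),int((v+.5)*4.5)),(0,0,255),0,14,1)
cur=cams.grab_frame("top")
i=cams.camera_info("top");s=monitor.get_state()["eef_pos"]
q=proj(i,np.array([s,s+[0,0,.02],s+[0,0,.1]]));print(s,q)
b=cur[170:265,200:300];b=cv2.resize(b,None,fx=3.4,fy=3.4,interpolation=cv2.INTER_CUBIC)
for u,v in q: cv2.drawMarker(b,(int((u-200+.5)*3.4),int((v-170+.5)*3.4)),(0,0,255),0,14,1)
c=np.zeros((585,800,3),np.uint8);c[:a.shape[0],:a.shape[1]]=a;c[:b.shape[0],455:455+b.shape[1]]=b[:,:345]
cv2.imwrite("pics/cmp.png",c)
E
```

```text
[[588.74648854 108.5576158 ]
 [593.12312609 101.8933714 ]
 [607.10452879  80.55816065]] [[555.23527241 365.96120623]
 [559.83115742 368.32063188]
 [574.6880428  375.93307057]]
[ 0.53549794  0.18118525 -0.01292237] [[253.36538681 227.45814527]
 [252.22001957 227.18064211]
 [247.22653273 225.97005469]]
```

View pics/cmp.png

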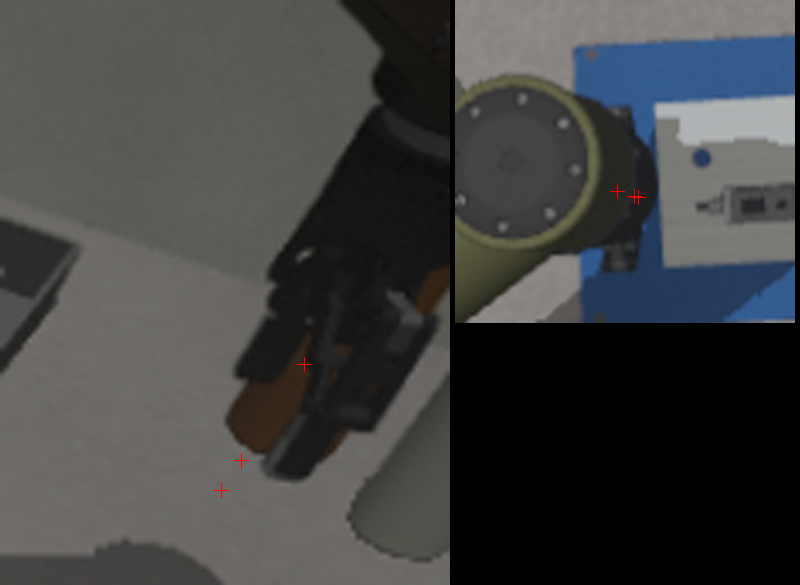

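The start picture shows the real fingertips about 25–30 mm short of the reported TCP, so the tip really does sit higher. I'll keep probing gently, expecting contact near −15 mm.

>>> carry_out(
  commands=[
    [1, 0, 0, -0.001, 0, 0, 0],
    [1, 0, 0, -0.002, 0, 0, 0],
    [1, 0, 0, -0.002, 0, 0, 0],
  ],
)

```text
time: 14.68
eef_pos: [0.5355, 0.1812, -0.015]
eef_rot: [3.141, -0.0, -1.492]
ft_force: [-0.0, 0.1, 0.3]
width: -0.003
```

>>> carry_out(
  commands=[
    [1, 0, 0, -0.001, 0, 0, 0],
    [1, 0, 0, -0.002, 0, 0, 0],
    [1, 0, 0, -0.002, 0, 0, 0],
  ],
)

```text
time: 14.93
eef_pos: [0.5357, 0.1813, -0.0167]
eef_rot: [-3.142, -0.0, -1.492]
ft_force: [0.6, 0.3, -0.2]
width: 0.002
```

>>> carry_out(
  commands=[
    [1, 0, 0, -0.0005, 0, 0, 0],
    [1, 0, 0, -0.001, 0, 0, 0],
    [1, 0, 0, -0.001, 0, 0, 0],
  ],
)

```text
time: 15.18
eef_pos: [0.5357, 0.1813, -0.0168]
eef_rot: [-3.141, -0.0, -1.491]
ft_force: [-2.9, -0.3, 4.8]
width: -0.003
```

```bash
python3 -c "
from h import *
s=monitor.get_state();print(s['eef_pos'],s['ft_force'],s['torque'],s['joint_efforts'])"
```

```text
[ 0.53569749  0.18125474 -0.01684688] [-2.92928706 -0.27053599  4.80751228] [-0.14361104  1.09405966 -0.00123207] [-2.78538326e-01 -3.17225325e+01  3.10884869e+01  6.14440754e+00
  9.33583416e-01  9.96108756e-04]
```

The tip contacted the base at a reported z of −16.8 mm, so the tip is 29 mm above the reported TCP. Raising the tip to about 5 mm above the base and pushing −y.

>>> carry_out(
  commands=[
    [1, 0, 0, 0.0055, 0, 0, 0],
    [1, 0, 0, 0.0055, 0, 0, 0],
    [1, 0.0004, -0.006, 0.0055, 0, 0, 0],
    [1, 0.0008, -0.01, 0.0055, 0, 0, 0],
    [1, 0.0009, -0.011, 0.0055, 0, 0, 0],
    [1, 0.001, -0.012, 0.0055, 0, 0, 0],
    [1, 0.001, -0.012, 0.0055, 0, 0, 0],
  ],
)

```text
time: 15.77
eef_pos: [0.5366, 0.1695, -0.0124]
eef_rot: [-3.141, 0.001, -1.492]
ft_force: [1.0, 3.7, -0.8]
width: -0.002
```

```bash
python3 t.py
```

```text
holes px [[309.85, 213.95], [273.07, 215.91]]
plate rel mm [-26.9   3.6] deg 0.23 err 0.06
t 15.82 tool in base mm [-34.6 102.9] z -0.0124 yaw rel deg -89.93 F [0.4 3.2 0.1]
```

>>> carry_out(
  commands=[
    [1, 0.0001, -0.001, 0, 0, 0, 0],
    [1, 0.0002, -0.002, 0, 0, 0, 0],
    [1, 0.0003, -0.003, 0, 0, 0, 0],
    [1, 0.0003, -0.0036, 0, 0, 0, 0],
    [1, 0.0003, -0.0036, 0, 0, 0, 0],
  ],
)

```text
time: 16.23
eef_pos: [0.5368, 0.1655, -0.0124]
eef_rot: [3.141, -0.0, -1.492]
ft_force: [0.1, 3.2, 0.3]
width: 0.002
```

```bash
python3 t.py
```

```text
holes px [[311.22, 214.03], [274.51, 215.88]]
plate rel mm [-27.2  -0.1] deg 0.07 err 0.1
t 16.28 tool in base mm [-34.7  98.9] z -0.0123 yaw rel deg -89.94 F [-0.2  3.3 -1.7]
```

The plate is centred in y and its yaw is near zero. Next I retreat, lift, go round to the near edge and turn the tool 90°.

>>> carry_out(
  commands=[
    [1, -0.001, 0.012, 0, 0, 0, 0],
    [1, -0.0025, 0.03, 0, 0, 0, 0],
    [1, -0.0025, 0.03, 0.04, 0, 0, 0],
    [1, -0.0025, 0.03, 0.08, 0, 0, 10],
    [1, -0.0025, 0.03, 0.12, 0, 0, 15],
    [1, -0.0823, -0.1056, 0.12, 0, 0, 90],
    [1, -0.0823, -0.1056, 0.12, 0, 0, 90],
    [1, -0.0823, -0.1056, 0.12, 0, 0, 90],
    [1, -0.0823, -0.1056, 0.12, 0, 0, 90],
    [1, -0.0823, -0.1056, 0.12, 0, 0, 90],
    [1, -0.0823, -0.1056, 0.12, 0, 0, 90],
    [1, -0.0823, -0.1056, 0.12, 0, 0, 90],
  ],
)

```text
time: 17.28
eef_pos: [0.4544, 0.0593, 0.1084]
eef_rot: [3.141, -0.001, -0.362]
ft_force: [0.3, 1.7, 0.5]
width: -0.003
```

```bash
python3 t.py
```

```text
holes px [[311.53, 214.14], [274.76, 215.98]]
plate rel mm [-27.5  -0.9] deg 0.04 err 0.08
t 17.33 tool in base mm [-125.    -0.4] z 0.1082 yaw rel deg -24.73 F [ 0.9 -0.   0.7]
```

>>> carry_out(
  commands=[
    [1, 0, 0, 0, 0, 0, 24.8],
    [1, 0, 0, 0, 0, 0, 24.8],
    [1, 0, 0, 0, 0, 0, 24.8],
    [1, 0, 0, 0, 0, 0, 24.8],
    [1, 0, 0, -0.04, 0, 0, 24.8],
    [1, 0, 0, -0.08, 0, 0, 24.8],
    [1, 0, 0, -0.11, 0, 0, 24.8],
    [1, 0, 0, -0.118, 0, 0, 24.8],
    [1, 0, 0, -0.121, 0, 0, 24.8],
    [1, 0, 0, -0.121, 0, 0, 24.8],
  ],
)

```text
time: 18.17
eef_pos: [0.4552, 0.06, -0.0122]
eef_rot: [3.14, -0.001, 0.065]
ft_force: [0.2, -0.3, 1.1]
width: -0.005
```

```bash
python3 t.py
```

```text
holes px [[311.53, 214.14], [274.77, 215.98]]
plate rel mm [-27.5  -0.9] deg 0.03 err 0.08
t 18.22 tool in base mm [-123.6    0.4] z -0.0112 yaw rel deg -0.7 F [-0.3 -0.2  0.1]
```

>>> carry_out(
  commands=[
    [1, 0.004, 0.0003, -0.001, 0, 0, 0.7],
    [1, 0.009, 0.0007, -0.001, 0, 0, 0.7],
    [1, 0.013, 0.001, -0.001, 0, 0, 0.7],
    [1, 0.0155, 0.0012, -0.001, 0, 0, 0.7],
    [1, 0.0155, 0.0012, -0.001, 0, 0, 0.7],
  ],
)

```text
time: 18.63
eef_pos: [0.4708, 0.0613, -0.0139]
eef_rot: [3.142, -0.0, 0.078]
ft_force: [0.2, 0.7, -0.5]
width: 0.001
```

```bash
python3 t.py
```

```text
holes px [[311.52, 214.14], [274.77, 215.97]]
plate rel mm [-27.5  -0.8] deg 0.02 err 0.09
t 18.68 tool in base mm [-1.09e+02  1.00e-01] z -0.0141 yaw rel deg -0.0 F [ 0.3  1.3 -0.5]
```

>>> carry_out(
  commands=[
    [1, 0.002, 0.0002, 0, 0, 0, 0],
    [1, 0.004, 0.0003, 0, 0, 0, 0],
    [1, 0.006, 0.0005, 0, 0, 0, 0],
    [1, 0.008, 0.0006, 0, 0, 0, 0],
    [1, 0.01, 0.0008, 0, 0, 0, 0],
    [1, 0.012, 0.0009, 0, 0, 0, 0],
    [1, 0.012, 0.0009, 0, 0, 0, 0],
  ],
)

```text
time: 19.27
eef_pos: [0.4808, 0.0615, -0.0144]
eef_rot: [3.14, 0.004, 0.078]
ft_force: [-6.9, -1.0, 6.0]
width: -0.002
```

```bash
python3 t.py
```

```text
holes px [[311.46, 211.64], [274.72, 213.7]]
plate rel mm [-21.   -1.1] deg 0.37 err 0.07
t 19.32 tool in base mm [-98.7  -0.4] z -0.0144 yaw rel deg 0.02 F [-6.7 -0.4  5.5]
```

>>> carry_out(
  commands=[
    [1, 0.0, 0.0, 0.001, 0, 0, 0],
    [1, 0.002, 0.0002, 0.001, 0, 0, 0],
    [1, 0.004, 0.0003, 0.001, 0, 0, 0],
    [1, 0.006, 0.0005, 0.001, 0, 0, 0],
    [1, 0.008, 0.0006, 0.001, 0, 0, 0],
    [1, 0.01, 0.0008, 0.001, 0, 0, 0],
    [1, 0.01, 0.0008, 0.001, 0, 0, 0],
  ],
)

```text
time: 19.9
eef_pos: [0.4911, 0.0625, -0.0141]
eef_rot: [3.141, 0.003, 0.078]
ft_force: [-4.1, -0.5, -0.6]
width: 0.003
```

```bash
python3 t.py
```

```text
holes px [[311.31, 207.99], [274.57, 209.9]]
plate rel mm [-10.9  -1.1] deg 0.13 err 0.06
t 19.95 tool in base mm [-88.2  -0.2] z -0.0141 yaw rel deg 0.01 F [-4.6 -1.5 -0.2]
```

>>> carry_out(
  commands=[
    [1, 0.002, 0.0002, 0, 0, 0, 0],
    [1, 0.004, 0.0003, 0, 0, 0, 0],
    [1, 0.006, 0.0005, 0, 0, 0, 0],
    [1, 0.0075, 0.0006, 0, 0, 0, 0],
    [1, 0.0075, 0.0006, 0, 0, 0, 0],
  ],
)

```text
time: 20.37
eef_pos: [0.5003, 0.0637, -0.0129]
eef_rot: [-3.142, -0.001, 0.078]
ft_force: [-1.0, -0.4, -1.0]
width: 0.002
```

```bash
python3 t.py
```

```text
holes px []
t 20.42 tool in base mm [-79.    0.3] z -0.0129 yaw rel deg 0.03 F [-0.8 -0.3 -0.6]
```

The holes no longer show blue, so the pins have probably entered. Backing off and lifting to check.

>>> carry_out(
  commands=[
    [1, -0.01, -0.0008, 0, 0, 0, 0],
    [1, -0.03, -0.0024, 0, 0, 0, 0],
    [1, -0.03, -0.0024, 0.04, 0, 0, 0],
    [1, -0.03, -0.0024, 0.08, 0, 0, 0],
    [1, -0.03, -0.0024, 0.12, 0, 0, 0],
    [1, -0.03, -0.0424, 0.13, 0, 0, 0],
    [1, -0.04, -0.0824, 0.14, 0, 0, 0],
    [1, -0.05, -0.1224, 0.15, 0, 0, 0],
    [1, -0.06, -0.1624, 0.16, 0, 0, 0],
    [1, -0.07, -0.2024, 0.16, 0, 0, 0],
    [1, -0.08, -0.2424, 0.16, 0, 0, 0],
    [1, -0.09, -0.2824, 0.16, 0, 0, 0],
  ],
)

```text
time: 21.42
eef_pos: [0.4099, -0.22, 0.1483]
eef_rot: [3.14, -0.004, 0.079]
ft_force: [0.7, -0.0, 1.4]
width: 0.001
```

>>> carry_out(
  commands=[
    [1, -0.01, -0.04, 0.02, 0, 0, 0],
    [1, -0.02, -0.08, 0.02, 0, 0, 0],
    [1, -0.03, -0.12, 0.02, 0, 0, 0],
    [1, -0.04, -0.16, 0.02, 0, 0, 0],
    [1, -0.05, -0.2, 0.02, 0, 0, 0],
    [1, -0.06, -0.24, 0.02, 0, 0, 0],
    [1, -0.06, -0.28, 0.02, 0, 0, 0],
    [1, -0.06, -0.28, 0.02, 0, 0, 0],
    [1, -0.06, -0.28, 0.02, 0, 0, 0],
  ],
)

```text
time: 22.17
eef_pos: [0.3491, -0.4999, 0.1649]
eef_rot: [-3.14, 0.002, 0.075]
ft_force: [0.4, 1.0, 0.2]
width: 0.002
```

```bash
python3 - <<'E'
from h import *
ims,cal=shoot();b=fitbase(ims,cal)
for l in(0,.1):fitplate(ims,cal,b,l,0)
fitplate(ims,cal,b,0,1)
s=monitor.get_state();print(s["time"],s["eef_pos"])
i=cal["top"];out=np.zeros((590,800,3),np.uint8)
a=cv2.resize(ims["top"][190:252,254:330],None,fx=5,fy=5,interpolation=cv2.INTER_CUBIC)
R,t=platepose([0,0,0,0],b["top"]);p=proj(i,HP@R.T+t);print("home holes px",p.round(2))
c=cv2.resize(ims["side"][195:300,275:380],None,fx=5.5,fy=5.5,interpolation=cv2.INTER_CUBIC)[:590,:415]
out[:a.shape[0],:380]=a;out[:c.shape[0],385:800]=c
cv2.imwrite("pics/end.png",out)
E
```

```text
top base [0.5789 0.0697 0.0795] rms 0.39
side base [0.5782 0.0698 0.0812] rms 0.85
top lean 0 full 0 rel mm [-1.3  0.2] deg -0.12 rms 0.21 hole seen-pred px [[-0.08, 0.13], [0.03, 0.06]]
side lean 0 full 0 rel mm [-2.8  2.2] deg -0.21 rms 0.53 hole seen-pred px [[-0.02, 0.47], [-0.07, 0.41]]
top lean 0.1 full 0 rel mm [-1.4 -0.2] deg -0.22 rms 0.38 hole seen-pred px [[-0.16, 0.05], [0.22, 0.02]]
side lean 0.1 full 0 rel mm [-4.3  5.2] deg 1.98 rms 1.06 hole seen-pred px [[0.62, 1.43], [-0.51, 0.34]]
top lean 0 full 1 rel mm [-1.3  0.2] deg -0.13 rms 0.23 hole seen-pred px [[-0.08, 0.16], [0.03, 0.09]]
side lean 0 full 1 rel mm [-0.6 -1.3] deg -0.12 rms 0.61 hole seen-pred px [[-0.05, 1.82], [-0.23, 1.89]]
22.2667 [ 0.35004236 -0.49819019  0.16721647]
home holes px [[310.82 204.03]
 [274.26 205.91]]
```

View pics/end.png

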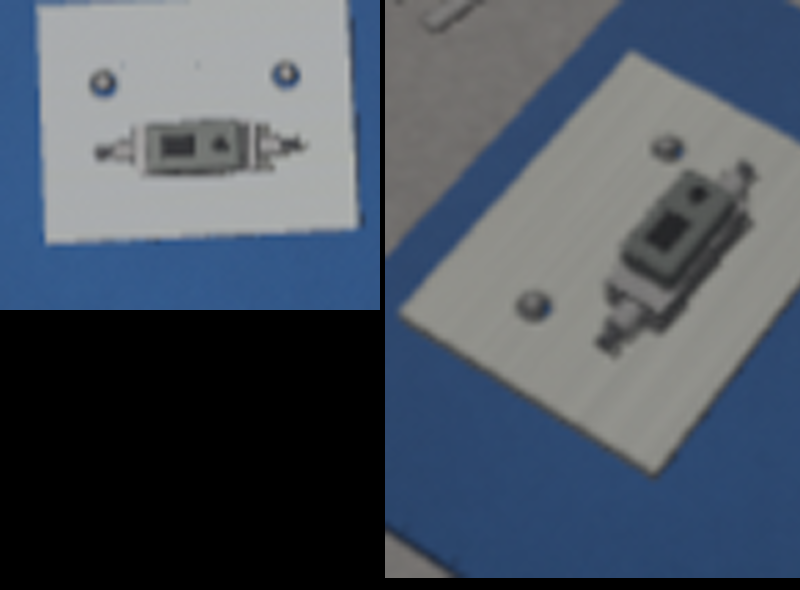

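The final picture shows bright pin tips in both holes: top crop (103,83) and (286,74), side crop (668,148) and (535,305). The shadow under the raised edge is gone, and the flat-plate fit is clearly better than the leaning one. The arm is clear, so I'm handing in.

```bash
python3 -c "
from h import *
print(job.hand_in())"
```

```text
the job is handed in; nothing more can be done
None
```

The mounting plate dropped over both pins and, by every check I made, lies flat on the base. I pushed it with the closed fingertips only: about 6 mm toward −y on its +y edge, then about 26 mm toward +x on its near edge. I never lifted the plate or touched the controller, and the arm went nowhere near the wrench, gauge or jar. It finished parked well away from everything, at about 22 s of the 64 s allowed.

**Last checks:**
- **Pins:** both camera views show a pin tip standing in each hole.
- **Position:** the top camera puts the plate 1.3 mm short of exact centre in x, 0.2 mm off in y and turned 0.1°. That is inside the 2.5 mm play.
- **Flatness:** the flat-plate fit beat the leaning one in both views, the shadow under the raised edge is gone, and the push force fell off at the end.

**What disagreed:**
- **Tool tip:** the real closed fingertip sat about 29 mm above the reported tool point, against the stated geometry. My first passes went over the plate without touching it. I then probed down to the base with about 5 N to find the true height.
- **Side camera:** its fits were poorer, showing 2–3 mm offsets because the dark side faces blurred the outlines. I relied on the top camera for position.
- **Not tested:** I did not push down on the plate to confirm it is seated.

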